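Close up the ring-stock box: lid on, retaining bar across

ROBOT

A 6-joint arm with a two-finger parallel gripper is mounted at the origin on the work surface. World frame = base frame: x ahead of the robot, y to its left, z up, the work surface at z = 0. Lengths are in m, angles in rad, forces in N, time in s.
With the tool pointing down it reaches from about 0.275 to 0.875 m from the base axis. Payload 12.5 kg.
Tool frame: the origin (TCP) lies at the very end of the fingers, on their centre line; the grasp point (between the pads) lies 19 mm behind it; y points along the fingers, x is the direction in which the jaws open and shut, and the axes are right-handed (so a half turn about y gives the same grasp; the last joint's range is limited). The gripper opens to 85 mm and grips with 20 to 120 N. Pads are 22 mm wide; open, the fingers measure 114 mm over their backs; the gripper's body (76 mm by 85 mm) begins 54 mm behind the grasp point. The pads swing forward as they close: fully open they stand 13 mm farther back than shut.
Start: joints at [1.193, 0.351, 1.652, -0, 1.139, -0.085], TCP at [0.159, 0.527, 0.231] pointing down, gripper open.
Joint ranges: [-2.75, 2.75], [-0.79, 2.1], [0.01, 2.65], [-1.57, 4.71], [0.07, 3.14], [-2.87, 2.87]. Speed limits (rad/s): [2.22, 2.22, 2.79, 3.14, 3.14, 3.14].

INTERFACE

Orientations are given as a 3x3 rotation matrix whose columns are the frame's x, y, z axes.
In Python, from plant import read_state, camera, finish_job, silhouettes gives the robot as it stands.
- The arm moves only by the shell command python3 -m crank 'ROWS' [FORCE]. ROWS is JSON, a list that holds one entry, the list of rows, each a list of 7 numbers: the turn, a rotation vector about the tool's x, y, z in rad, then the shift along the tool's x, y, z in mm, then the finger opening in mm, from 0 to 85.4. A call has 1 to 8 rows; each row is the pose to reach, as a shift and turn from the pose commanded when the call began, along the tool's axes at that moment; what a row does not reach only later rows make up. A row lasts 1/10 s, in which the tool goes at most 50 mm and 8.59 degrees, less where a joint would pass 70% of its speed; a pose out of reach is approached as far as the arm can. A call with a gripper value outside its range is refused whole. The fingers move at their own pace and stop on an object; FORCE is the grip in N (left out, the last holds). Time passes only in rows, so rows that repeat a pose let the fingers close. It gives the time, the measured TCP pose, the force and the opening at its end, in the units of the state.
- read_state(): the state, without advancing time (a new reading comes with each control period).
- camera(name): name is "scene" or "top"; returns a dict with "img" (400x640x3 uint8, red, green, blue), "z_map" (400x640 float32, m along the optical axis (not along the pixel's ray), 0 where there is no reading), "mtx" (3x3 intrinsics, pixels), "k1" (the pictures are not rectified: a ray, as slopes to the right and down, at radius r is drawn at 1 + k1 r^2 times it, then the intrinsics apply), "world_to_cam" (4x4, takes a point from world to camera coordinates). Camera axes: x right, y down, z forward; pixel columns grow to the right and rows downward; lengths in m; the calibration is good to about 2 mm. A picture is of the moment at which its call begins.
- finish_job(): hands the job in, once; it reports no verdict.
Trained networks look in a picture, given as the dict that the camera call returned (one of the last four; its "shot" number tells which), for a name from the list of things; names that differ only in an ending like _2 or _b are one class to them, and where a whole thing is asked for, a point or a joint stands for the part that bears it (a point fixed in the world has none). Each returns a list of dicts, best first, with "score" (0 to 1); they miss things now and then, are a little off and sometimes report something else, mostly with a low value. They report only what shows in the picture. A call takes as long as a camera call. They do not tell look-alikes from the thing itself.
- silhouettes(picture, thing): "region" (400x640 bool, what is visible of it) and "pixel" ([row, column] in pixels, amid what is visible of it).
The state is a dict: "time_s": time; "joints": joint angles; "dq": joint speeds; "joint_torque": joint torques, N m; "eef_pos": TCP position; "tcp_rot": TCP orientation; "contact_force": force on the tool from outside, world axes, zero at the start; "wrist_torque": the same for the moment, N m; "gripper_width": finger opening in m.
Only numpy, scipy, OpenCV 4.12 (cv2) and the standard library are available. Lean on these libraries where they do the work, as an engineer would, in place of code of your own. Each camera call takes 0.05 s, during which the arm holds its last target. There are 200 camera calls.

TASK

The small wooden box of ring blanks is loaded and wants closing up: first set its lid fully home on the box and let go of it. Then draw the retaining bar out of the rack by its end, lay it flat on the open bench and let go; take it again by its middle and lower it, centred, into both forked uprights so that it lies across above the lid, and let go only once it is down in the forks. Leave the steel block, the jar and the hammer alone.

Things in the scene. Friction and masses are not known exactly. Their poses are not given: they have to be found in the camera images.
- holder: Fixed wooden board 260 x 150 x 15 mm, origin at the centre of its underside on the bench, z up, long side along its x. In its middle an open square wooden box, 110 mm outside, 100 mm inside, rim 65 mm above the bench, loaded with rings on a pad well below the rim. Beyond the box, at x = +92 and -92 mm, two dark steel forked uprights, 30 mm long along x and 60 mm wide along y.
- seat (a point): Point midway between the two forks at the height of their notch floors, 96 mm above the bench; axes as the holder's. The centre of the bar's underside belongs here, the bar along x. The notches run along x, 24 mm wide along y for the lowest 14 mm; above that the cheeks flare outward up to 123 mm above the bench.
- rim (a point): Centre of the box's mouth, level with its rim (65 mm above the bench); axes as the holder's.
- lid: Loose square wooden lid, about 0.14 kg, right way up on the bench; origin at the centre of its underside. From below: step 94 x 94 mm, 90 mm at its foot (z 0 to 6 mm, goes in the box mouth), plate 110 x 110 mm (z 6 to 12, rests on the rim), round steel knob 22 mm in diameter (z 12 to 34). Fits at any quarter turn. Home, its origin is 6 mm below the rim, its knob top 3 mm under the bar.
- rack: Fixed low wooden pigeonhole rack, 173 x 70 mm, 46 mm high, origin near its centre on the bench (mouth at x = -80 mm, closed back at x = +93 mm). One horizontal hole open only at its mouth, which faces its -x: 30 mm wide, from 10 to 38 mm above the bench. Small files lie fixed on its top.
- bar: Loose plain aluminium bar, 220 x 20 x 16 mm (x, y, z), about 0.19 kg, origin at the centre of its underside. Starts in the rack on the hole's floor (10 mm above the bench), its -x end sticking out of the mouth by about 60 mm, the rest covered. It slides out freely along the rack's -x.
- block: Bystander: loose steel bench block, 70 x 70 x 20 mm, origin at the centre of its underside.
- jar: Bystander: loose lidded jar, 56 mm diameter, 70 mm high, origin at the centre of its underside.
- hammer: Bystander: loose hammer 240 mm long, lying along its x, left of the holder.
Mind the look-alikes: they are no part of the job. Several things have the shape of the lid; the one meant has the colours described above.

How it is judged:
On the way, in this order (a step that is already met when the one before it is completed fails the run):
1. the lid is home on the box and let go (horizontal distance between lid and rim below 0.006 m and z of lid in the frame of rim between -0.009 and -0.003 m and angle between lid's own z axis and vertical below 0.03 rad and contact force between the fingers and lid below 0.05 N and linear speed of lid below 0.02 m/s), for 0.2 s.
2. the bar lies flat on the bench, out of the rack, and is let go (height (world z) of bar below 0.005 m and angle between bar's own z axis and vertical below 0.04 rad and contact force between the fingers and bar below 0.05 N and linear speed of bar below 0.02 m/s), for 0.2 s.
3. the bar is lifted again, held within 50 mm of its middle (height (world z) of bar above 0.05 m and horizontal distance between the grasp point and bar below 0.05 m and contact force between the fingers and bar above 0.5 N), for 0.1 s.
4. the bar is down in both forks (within 10 mm of the notch floors) while still held (x of bar in the frame of seat between -0.018 and 0.018 m and y of bar in the frame of seat between -0.006 and 0.006 m and z of bar in the frame of seat between -0.004 and 0.01 m and angle between the x axis of bar and the x axis of holder, either way round below 0.1 rad and contact force between the fingers and bar above 0.5 N), for 0.05 s.
At the end, for the whole second after the job is handed in: The lid sits home on the box (centre within 6 mm, level, plate down on the rim to 3 mm); the bar rests on both notch floors (to 3 mm), along the forks, its middle within 18 mm of midway between them; both released and at rest (all of step 1 and x of bar in the frame of seat between -0.018 and 0.018 m and y of bar in the frame of seat between -0.005 and 0.005 m and z of bar in the frame of seat between -0.003 and 0.003 m and angle between the x axis of bar and the x axis of holder, either way round below 0.06 rad and angle between bar's own z axis and vertical below 0.04 rad and contact force between the fingers and bar below 0.05 N and linear speed of bar below 0.02 m/s); the robot touches nothing.
It fails at once if the block is moved by more than 30 mm (distance of block from where it was at the start of the episode above 0.03 m).
It fails at once if the jar is moved by more than 30 mm (distance of jar from where it was at the start of the episode above 0.03 m).
It fails at once if the hammer is moved by more than 30 mm (distance of hammer from where it was at the start of the episode above 0.03 m).
It also fails if it takes over 72 s, if anything falls off the work surface, if the arm or the gripper's body presses on something with over 40 N, if the wrist force passes 120 N, or if a joint passes its speed limit or range.

## Working session

There is one attempt and no reset: what is moved stays moved. The work goes in short steps, Python scripts to look and compute and a shell command to move; the robot and the scene stay as the last step left them, time stands still between calls to the robot, and variables do not carry over. Pictures are saved under pics/ and viewed, about 8 in all and at most 12, crops included, and the job is handed in when it is done.

```bash
ls; mkdir -p pics
cat > h.py <<'E'
import numpy as np, cv2
from plant import read_state, camera, finish_job, silhouettes
def pts(c,mask):
    """world points for mask pixels with depth"""
    r,q=np.nonzero(mask&(c["z_map"]>0)); z=c["z_map"][r,q].astype(float)
    n=cv2.undistortPoints(np.c_[q,r].astype(float)[:,None],c["mtx"],np.array([c["k1"],0,0,0.]))[:,0]
    # cv2 radial model: distorted = x(1+k1 r^2)
    p=np.c_[n*z[:,None],z,np.ones(len(z))]
    return (np.linalg.inv(c["world_to_cam"])@p.T).T[:,:3], np.c_[r,q]
def save(n,img): cv2.imwrite(f"pics/{n}.png",img[:,:,::-1])
def st():
    s=read_state(); print(s["time_s"],np.round(s["joints"],3),np.round(s["eef_pos"],4),np.round(s["contact_force"],1),round(s["gripper_width"],4)); print(np.round(s["tcp_rot"],3)); return s
E
python3 - <<'E'
from h import *
s=st()
for n in ["top","scene"]:
    c=camera(n); save(n+"0",c["img"]); print(n,np.round(c["world_to_cam"],3).tolist(),c["k1"],c["mtx"].tolist())
    for t in ["holder","lid","rack","bar","block","jar","hammer"]:
        for d in silhouettes(c,t)[:6]:
            p,_=pts(c,d["region"]); 
            if d["score"]>.2 and len(p): print(n,t,round(d["score"],2),np.round(d["pixel"]),len(p),"med",np.round(np.median(p,0),3),"zmax",np.round(np.percentile(p[:,2],98),3))
E
```

```text
pics
0.0 [ 1.193  0.351  1.652 -0.     1.139 -0.085] [0.1586 0.5263 0.2307] [ 0.5 -0.2 -0.1] 0.0851
[[ 0.289 -0.    -0.957]
 [ 0.957 -0.001  0.289]
 [-0.001 -1.     0.   ]]
top [[0.017, -1.0, 0.015, 0.071], [-0.995, -0.019, -0.096, 0.547], [0.096, -0.013, -0.995, 1.269], [0.0, 0.0, 0.0, 1.0]] 0.011109438204573384 [[455.88088470571887, 0.0, 312.22010350990996], [0.0, 455.88088470571887, 200.48706422325236], [0.0, 0.0, 1.0]]
top holder 0.77 [199. 264.] 4747 med [0.541 0.212 0.019] zmax 0.118
top lid 0.87 [180. 446.] 1469 med [ 0.61  -0.296  0.011] zmax 0.032
top lid 0.6 [287. 451.] 1507 med [ 0.316 -0.312  0.011] zmax 0.032
top rack 0.69 [229. 451.] 1594 med [ 0.469 -0.307  0.045] zmax 0.054
top rack 0.63 [181. 443.] 1435 med [ 0.61  -0.296  0.011] zmax 0.032
top bar 0.7 [234. 411.] 171 med [ 0.461 -0.197  0.025] zmax 0.031
top block 0.91 [174. 343.] 587 med [ 0.625 -0.012  0.019] zmax 0.024
top jar 0.56 [129. 401.] 402 med [ 0.745 -0.165  0.066] zmax 0.073
top hammer 0.81 [214. 167.] 996 med [0.493 0.495 0.022] zmax 0.028
scene [[0.104, 0.995, 0.012, -0.168], [0.715, -0.066, -0.696, -
[... 261 characters left out ...]
119
scene holder 0.41 [214. 436.] 692 med [0.532 0.497 0.022] zmax 0.027
scene lid 0.86 [258. 176.] 1265 med [ 0.621 -0.291  0.01 ] zmax 0.032
scene lid 0.79 [186. 184.] 748 med [ 0.327 -0.31   0.009] zmax 0.031
scene rack 0.71 [216. 177.] 1591 med [ 0.495 -0.308  0.044] zmax 0.053
scene rack 0.32 [225. 353.] 3803 med [0.578 0.212 0.032] zmax 0.119
scene bar 0.46 [211. 217.] 178 med [ 0.467 -0.192  0.024] zmax 0.028
scene block 0.79 [252. 279.] 614 med [ 0.635 -0.01   0.019] zmax 0.022
scene jar 0.74 [289. 218.] 609 med [ 0.767 -0.163  0.06 ] zmax 0.071
scene hammer 0.71 [215. 440.] 720 med [0.536 0.498 0.021] zmax 0.027
scene hammer 0.41 [254. 277.] 610 med [ 0.635 -0.011  0.019] zmax 0.022
```

View pics/top0.png

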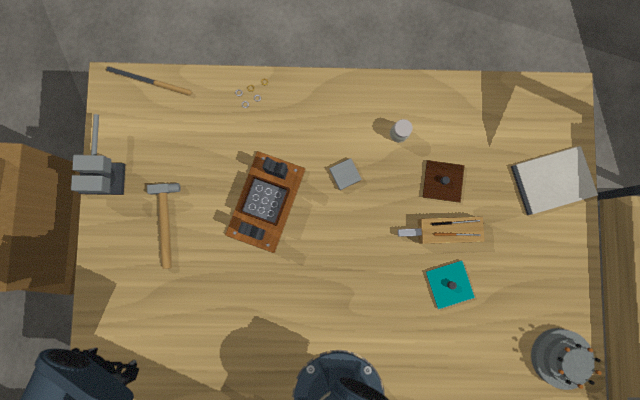

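Run:
```python
from h import *
i=cv2.imread("pics/top0.png"); j=cv2.imread("pics/scene0.png")
a=cv2.resize(i[130:330,380:520],None,fx=3,fy=3,interpolation=3)[:600]
b=cv2.resize(j[160:310,130:230],None,fx=3.8,fy=4,interpolation=3)
cv2.imwrite("pics/lids.png",np.hstack([a,b])[:, :800])
```

```text
(no output)
```

View pics/lids.png

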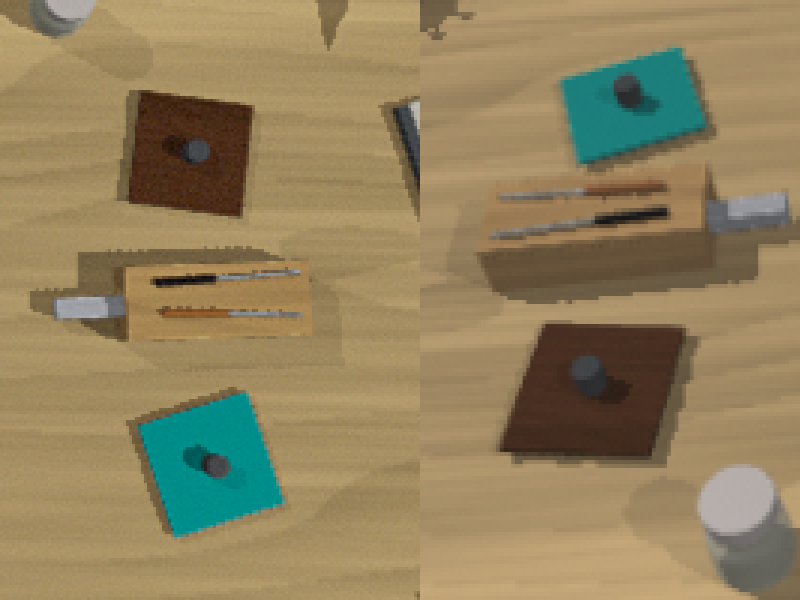

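Candidates for the lid: the brown wooden one at top pixel (row 180, col 444), and the teal one at (287, 451). The wooden one is meant, and the crop shows brown wood grain with a steel knob. The bar's free end is at (233, 408) and the holder at (199, 264). Next I'll measure the poses.

```bash
cat > meas.py <<'E'
from h import *
def rect(p):
    (c,wh,a)=cv2.minAreaRect((p[:,:2]*1000).astype(np.float32)); return np.round(c,1),np.round(wh,1),round(a,1)
def blob(c,x,y,hw,zlo,zhi):
    p,_=pts(c,np.ones((400,640),bool)); m=(abs(p[:,0]-x)<hw)&(abs(p[:,1]-y)<hw)&(p[:,2]>zlo)&(p[:,2]<zhi); return p[m]
E
python3 - <<'E'
from meas import *
for n in ["top","scene"]:
    c=camera(n); print(n)
    b=blob(c,.45,-.05,.08,-.02,.02); print(" bench z",np.median(b[:,2]),b[:,2].std())
    p=blob(c,.615,-.295,.085,.006,.018); print(" lid plate",len(p),rect(p))
    k=blob(c,.615,-.295,.05,.028,.045); print(" knob",len(k),k[:,:].mean(0).round(4),rect(k))
    p=blob(c,.54,.215,.17,.010,.022); print(" board",len(p),rect(p))
    p=blob(c,.54,.215,.17,.058,.072); print(" rim",len(p),rect(p), p[:,2].mean())
    p=blob(c,.54,.215,.17,.085,.135); print(" forks",len(p),rect(p))
    for s in (1,-1):
        q=p[s*(p[:,0]-.54)>0]; print("   fork",len(q),q.mean(0).round(4),rect(q))
    p=blob(c,.48,-.3,.13,.040,.05); print(" racktop",len(p),rect(p))
    p=blob(c,.46,-.19,.026,.018,.034); print(" bar",len(p),rect(p),p.mean(0).round(4))
E
```

```text
top
 bench z -0.0012969527779327361 0.0026752640764176054
 lid plate 1327 (array([ 611.8, -279.2]), array([147.7, 148.9]), 82.7)
 knob 46 [ 0.6112 -0.2974  0.0326] (array([ 611.6, -298.1]), array([20.3, 20.1]), 60.2)
 board 2190 (array([542.5, 214.7]), array([149.9, 259.6]), 71.2)
 rim 319 (array([545.5, 214.1]), array([110.6, 204.5]), 71.0) 0.0634872015759937
 forks 551 (array([542.9, 214.8]), array([ 60.5, 214.2]), 71.0)
   fork 282 [0.6282 0.1846 0.1063] (array([629.6, 184.9]), array([60.4, 31. ]), 70.6)
   fork 269 [0.4556 0.2442 0.1066] (array([455.7, 244.6]), array([60.1, 29.8]), 71.1)
 racktop 1341 (array([ 469.2, -311.4]), array([ 70. , 173.9]), 2.9)
 bar 131 (array([ 459.9, -189.6]), array([19.8, 50.7]), 1.8) [ 0.4609 -0.1893  0.0245]
scene
 bench z -0.0005852164893590528 0.0016043268307133175
 lid plate 1224 (array([ 614., -296.]), array([112.9, 114.8]), 82.7)
 knob 44 [ 0.6155 -0.2963  0.0318] (array([ 615. , -296.8]), array([20.2, 20.8]), 15.8)
 board 1459 (array([545.7, 217.2]), array([150.4, 261. ]), 71.1)
 rim 369 (array([558.2, 213. ]), array([110.1, 190.9]), 71.0) 0.06398188880513636
 forks 576 (array([544.2, 217.8]), array([ 60. , 218.1]), 71.0)
   fork 323 [0.6368 0.1866 0.1042] (array([631.7, 187.7]), array([60. , 33.1]), 71.0)
   fork 253 [0.4629 0.2457 0.1037] (array([457.2, 247.8]), array([60.4, 34.6]), 72.2)
 racktop 913 (array([ 471.5, -311.2]), array([ 74.7, 173.4]), 2.2)
 bar 107 (array([ 464. , -190.6]), array([22.6, 50.2]), 6.5) [ 0.465  -0.1898  0.0242]
```

```bash
cat > go.py <<'E'
import sys
from h import *
from scipy.spatial.transform import Rotation as Ro
s=st(); x,y,z,a=map(float,sys.argv[1:5]); a=np.radians(a)
R=s["tcp_rot"]; T=np.array([[np.cos(a),0,-np.sin(a)],[np.sin(a),0,np.cos(a)],[0,-1,0]])
R=np.array(R)
print("turn",np.round(Ro.from_matrix(R.T@T).as_rotvec(),4),"shift mm",np.round(R.T@(np.array([x,y,z])/1000-s["eef_pos"])*1000,1))
E
python3 go.py 613.3 -297.5 130 82.7
```

```text
0.9 [ 1.193  0.351  1.652 -0.     1.139 -0.085] [0.1587 0.5266 0.2313] [ 0.5 -0.2  0.6] 0.0853
[[ 0.289  0.    -0.957]
 [ 0.957  0.     0.289]
 [ 0.    -1.    -0.   ]]
turn [ 0.     -0.1653  0.    ] shift mm [-657.9  101.3 -673.1]
```

```bash
python3 -m crank '[[[0,-0.165,0,-658,0,-673,50],[0,-0.165,0,-658,0,-673,50],[0,-0.165,0,-658,0,-673,50],[0,-0.165,0,-658,0,-673,50],[0,-0.165,0,-658,0,-673,50],[0,-0.165,0,-658,0,-673,50],[0,-0.165,0,-658,0,-673,50],[0,-0.165,0,-658,0,-673,50]]]' 40; python3 go.py 613.3 -297.5 130 82.7
```

```text
time_s: 1.7
eef_pos: [0.352, 0.1754, 0.2316]
tcp_rot: [[0.127, 0.001, -0.992], [0.992, 0.0, 0.127], [0.0, -1.0, -0.001]]
contact_force: [0.5, 0.8, 0.2]
gripper_width: 0.05
1.7 [ 0.344  0.057  2.023 -0.     1.061 -1.099] [0.352  0.1754 0.2316] [0.5 0.8 0.2] 0.05
[[ 0.127  0.001 -0.992]
 [ 0.992  0.     0.127]
 [ 0.    -1.    -0.001]]
turn [ 0.0009 -0.0001  0.0004] shift mm [-435.9  101.7 -319.3]
```

```bash
python3 -m crank '[[[0,0,0,-436,0,-319,50],[0,0,0,-436,0,-319,50],[0,0,0,-436,0,-319,50],[0,0,0,-436,0,-319,50],[0,0,0,-436,0,-319,50],[0,0,0,-436,50,-319,50],[0,0,0,-436,80,-319,50],[0,0,0,-436,102,-319,50]]]' 40; python3 go.py 613.3 -297.5 80 82.7
```

```text
time_s: 2.5
eef_pos: [0.5424, -0.1696, 0.1897]
tcp_rot: [[0.128, 0.002, -0.992], [0.992, -0.001, 0.128], [-0.0, -1.0, -0.002]]
contact_force: [0.9, 0.4, 0.7]
gripper_width: 0.05
2.5 [-0.385  0.428  1.647  0.     1.064 -1.828] [ 0.5424 -0.1696  0.1897] [0.9 0.4 0.7] 0.05
[[ 0.128  0.002 -0.992]
 [ 0.992 -0.001  0.128]
 [-0.    -1.    -0.002]]
turn [ 0.0018 -0.0009 -0.0004] shift mm [-117.7  109.9  -86.5]
```

```bash
python3 -m crank '[[[0,0,0,-118,60,-86,50],[0,0,0,-118,60,-86,50],[0,0,0,-118,90,-86,50],[0,0,0,-118,110,-86,50],[0,0,0,-118,110,-86,50],[0,0,0,-118,110,-86,50]]]' 40; python3 go.py 613.3 -297.5 15 82.7
python3 - <<'E'
from meas import *
c=camera("scene"); save("a1",cv2.resize(c["img"][200:330,110:260],None,fx=4,fy=4,interpolation=2))
E
```

```text
time_s: 3.1
eef_pos: [0.6113, -0.2951, 0.0792]
tcp_rot: [[0.128, -0.001, -0.992], [0.992, 0.001, 0.128], [0.001, -1.0, 0.001]]
contact_force: [0.7, -0.0, 0.6]
gripper_width: 0.0498
3.1 [-0.518  0.749  1.395  0.     0.999 -1.961] [ 0.6113 -0.2951  0.0792] [ 0.7 -0.   0.6] 0.0498
[[ 0.128 -0.001 -0.992]
 [ 0.992  0.001  0.128]
 [ 0.001 -1.     0.001]]
turn [-0.0013 -0.0007  0.0006] shift mm [-2.2 64.2 -2.4]
```

View pics/a1.png

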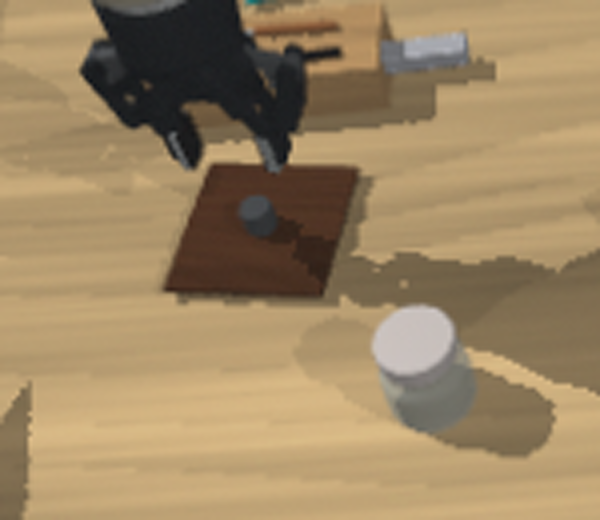

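Run:
```python
from meas import *
c=camera("scene"); s=read_state(); R=np.array(s["tcp_rot"]);W=c["world_to_cam"]
P=np.array([s["eef_pos"]+R[:,0]*d for d in (-.025,0,.025)])
r,_=cv2.Rodrigues(W[:3,:3]); u,_=cv2.projectPoints(P,r,W[:3,3],c["mtx"],np.array([c["k1"],0,0,0.]))
print((u[:,0]-[110,200])*4)
p,q=pts(c,np.ones((400,640),bool)); m=(p[:,2]>.06)&(p[:,2]<.1)&(abs(p[:,0]-.61)<.05)&(abs(p[:,1]+.295)<.05)
print(p[m].round(3)[p[m][:,2].argsort()][:12])
```

```text
[[197.84737632 156.43347559]
 [234.4671676  157.60256032]
 [271.25780631 158.76335174]]
[[ 0.614 -0.32   0.08 ]
 [ 0.625 -0.265  0.083]
 [ 0.614 -0.319  0.084]
 [ 0.607 -0.318  0.084]
 [ 0.604 -0.318  0.085]
 [ 0.623 -0.265  0.085]
 [ 0.619 -0.32   0.086]
 [ 0.627 -0.272  0.086]
 [ 0.613 -0.319  0.087]
 [ 0.62  -0.322  0.088]
 [ 0.612 -0.258  0.088]
 [ 0.604 -0.318  0.088]]
```

```bash
python3 -m crank '[[[0,0,0,-2,35,-2,50],[0,0,0,-2,55,-2,50],[0,0,0,-2,63,-2,50],[0,0,0,-2,63,-2,50],[0,0,0,-2,63,-2,10],[0,0,0,-2,63,-2,10],[0,0,0,-2,63,-2,10],[0,0,0,-2,63,-2,10]]]' 40;  python3 -m crank '[[[0,0,0,0,0,0,10],[0,0,0,0,0,0,10],[0,0,0,0,-40,0,10],[0,0,0,0,-90,0,10],[0,0,0,0,-130,0,10],[0,0,0,0,-130,0,10]]]' 40;python3 go.py 544.1 216 145 71.1
```

```text
time_s: 4.0
eef_pos: [0.6142, -0.2979, 0.0186]
tcp_rot: [[0.127, 0.002, -0.992], [0.992, -0.001, 0.127], [-0.001, -1.0, -0.002]]
contact_force: [-1.5, 1.5, 6.5]
gripper_width: 0.0202
time_s: 4.6
eef_pos: [0.6159, -0.299, 0.1541]
tcp_rot: [[0.127, 0.01, -0.992], [0.992, -0.006, 0.127], [-0.004, -1.0, -0.01]]
contact_force: [0.2, -0.6, -1.6]
gripper_width: 0.0203
4.6 [-0.52   0.666  1.344  0.     1.121 -1.963] [ 0.6159 -0.299   0.1541] [ 0.2 -0.6 -1.6] 0.0203
[[ 0.127  0.01  -0.992]
 [ 0.992 -0.006  0.127]
 [-0.004 -1.    -0.01 ]]
turn [ 0.0107  0.2021 -0.0032] shift mm [501.6   5.6 136.9]
```

```bash
python3 -m crank '[[[0,0,0,0,-30,0,10],[0,0.2,0,501,-30,137,10],[0,0.2,0,501,-30,137,10],[0,0.2,0,501,-30,137,10],[0,0.2,0,501,-30,137,10],[0,0.2,0,501,-30,137,10],[0,0.2,0,501,-30,137,10],[0,0.2,0,501,-30,137,10]]]';python3 go.py 544.1 216 180 71.1
```

```text
time_s: 5.4
eef_pos: [0.5639, 0.051, 0.1765]
tcp_rot: [[0.322, 0.0, -0.947], [0.947, 0.0, 0.322], [0.0, -1.0, -0.0]]
contact_force: [1.8, 0.9, -2.0]
gripper_width: 0.0201
5.4 [ 0.008  0.441  1.663  0.     1.037 -1.235] [0.5639 0.051  0.1765] [ 1.8  0.9 -2. ] 0.0201
[[ 0.322  0.    -0.947]
 [ 0.947  0.     0.322]
 [ 0.    -1.    -0.   ]]
turn [0.     0.0019 0.    ] shift mm [149.8  -3.5  72. ]
```

```bash
python3 -m crank '[[[0,0,0,150,-4,72,10],[0,0,0,150,-4,72,10],[0,0,0,150,-4,72,10],[0,0,0,150,-4,72,10],[0,0,0,150,-4,72,10],[0,0,0,150,-4,72,10]]]';python3 go.py 544.1 216 180 71.1;  cat > box.py <<'E'
from meas import *
import sys
zl=read_state()["eef_pos"][2]-.004   # expected plate top
for n in ["top","scene"]:
    c=camera(n); print(n)
    p=blob(c,.54,.215,.17,.010,.022); print(" board",len(p),rect(p))
    p=blob(c,.54,.215,.09,zl-.012,zl+.004); print(" lid?",len(p),rect(p),p[:,2].mean(),np.percentile(p[:,:2],[1,99],axis=0).round(3))
    A=np.c_[p[:,:2]-p[:,:2].mean(0),np.ones(len(p))]; k=np.linalg.lstsq(A,p[:,2],rcond=None)[0]; print(" slope",k)
save(sys.argv[1],cv2.resize(c["img"][130:310,250:450],None,fx=3,fy=3,interpolation=2))
E
python3 box.py b1
```

```text
time_s: 6.0
eef_pos: [0.5448, 0.2136, 0.1803]
tcp_rot: [[0.322, -0.0, -0.947], [0.947, -0.001, 0.322], [-0.001, -1.0, 0.0]]
contact_force: [0.2, -0.3, -1.4]
gripper_width: 0.0202
6.0 [ 0.294  0.469  1.608 -0.     1.065 -0.949] [0.5448 0.2136 0.1803] [ 0.2 -0.3 -1.4] 0.0202
[[ 0.322 -0.    -0.947]
 [ 0.947 -0.001  0.322]
 [-0.001 -1.     0.   ]]
turn [-0.0002  0.0024 -0.0006] shift mm [2.1 0.3 1.5]
top
 board 489 (array([575.4, 203.1]), array([149.4, 190. ]), 71.0)
 lid? 167 (array([533.2, 207.6]), array([ 31.9, 152.1]), 27.8) 0.1721540097132386 [[0.504 0.146]
 [0.578 0.279]]
 slope [-0.03005816 -0.0073634   0.17215401]
scene
 board 1352 (array([545.3, 217.5]), array([150.3, 261.7]), 71.1)
 lid? 951 (array([544.5, 215. ]), array([110. , 112.6]), 71.6) 0.1730912008404974 [[0.488 0.153]
 [0.609 0.275]]
 slope [-0.01050702  0.00343499  0.1730912 ]
```

View pics/b1.png

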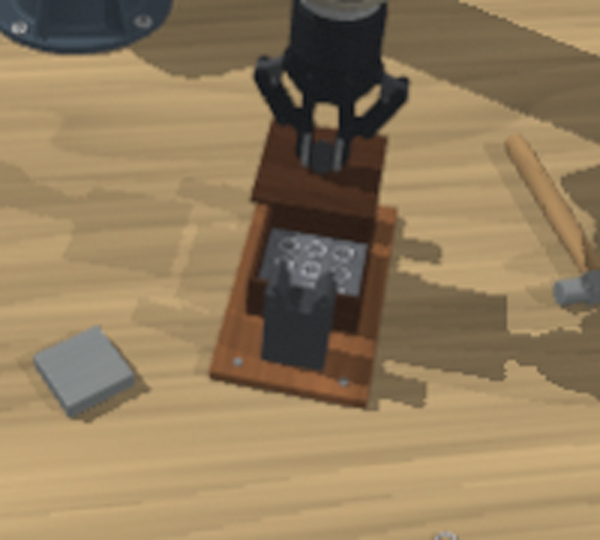

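```bash
python3 -m crank '[[[0,0,0,2.5,0,0.5,10],[0,0.004,0,2.5,40,0.5,10],[0,0.004,0,2.5,75,0.5,10],[0,0.004,0,2.5,85,0.5,10],[0,0.004,0,2.5,90,0.5,10],[0,0.004,0,2.5,90,0.5,10]]]';python3 box.py b2
```

```text
time_s: 6.7
eef_pos: [0.5458, 0.2167, 0.0913]
tcp_rot: [[0.326, 0.001, -0.945], [0.945, 0.0, 0.326], [0.0, -1.0, -0.001]]
contact_force: [0.4, -0.2, -1.3]
gripper_width: 0.02
top
 board 610 (array([543.1, 212.5]), array([149.2, 257.9]), 71.9)
 lid? 34 (array([588.6, 155.1]), array([74.9, 10.9]), 7.2) 0.08271202181993435 [[0.552 0.148]
 [0.626 0.162]]
 slope [ 0.00413749 -0.12163465  0.08271202]
scene
 board 1350 (array([545.3, 217.6]), array([150. , 262.4]), 70.9)
 lid? 831 (array([533.3, 222.9]), array([110.3, 139.9]), 71.5) 0.08454749351236299 [[0.47  0.156]
 [0.61  0.28 ]]
 slope [0.00386567 0.00073698 0.08454749]
```

```bash
python3 -m crank '[[[0,0,0,0,4,0,10],[0,0,0,0,8,0,10],[0,0,0,0,10,0,10],[0,0,0,0,12,0,10],[0,0,0,0,13,0,10],[0,0,0,0,13,0,10]]]'; python3 go.py 544 216 77.5 71.1
```

```text
time_s: 7.4
eef_pos: [0.5452, 0.2168, 0.0776]
tcp_rot: [[0.326, -0.0, -0.945], [0.945, -0.0, 0.326], [-0.0, -1.0, 0.0]]
contact_force: [0.6, 0.0, -0.8]
gripper_width: 0.0203
7.4 [ 0.299  0.61   1.67  -0.     0.862 -0.94 ] [0.5452 0.2168 0.0776] [ 0.6  0.  -0.8] 0.0203
[[ 0.326 -0.    -0.945]
 [ 0.945 -0.     0.326]
 [-0.    -1.     0.   ]]
turn [-0.     -0.0019 -0.    ] shift mm [-1.2  0.1  0.9]
```

```bash
python3 -m crank '[[[0,0,0,0,0.5,0,10],[0,0,0,0,0.5,0,45],[0,0,0,0,0.5,0,45],[0,0,0,0,0.5,0,45],[0,0,0,0,-40,0,45],[0,0,0,0,-90,0,45],[0,0,0,0,-120,0,45],[0,0,0,0,-120,0,45]]]'
python3 - <<'E'
from meas import *
for n in ["top","scene"]:
    c=camera(n); print(n)
    p=blob(c,.545,.216,.17,.010,.022); print(" board",len(p),rect(p))
    a=np.radians(161.1); u=np.array([np.cos(a),np.sin(a)])
    p=blob(c,.545,.216,.1,.062,.08); d=(p[:,:2]-[.545,.216])@u; p=p[abs(d)<.07]; print(" lid",len(p),rect(p),np.median(p[:,2]))
    A=np.c_[p[:,:2]-p[:,:2].mean(0),np.ones(len(p))]; print(" slope",np.linalg.lstsq(A,p[:,2],rcond=None)[0])
    k=blob(c,.545,.216,.03,.085,.10); print(" knob",len(k),rect(k) if len(k)>3 else "",k[:,2].max() if len(k) else "")
E
python3 go.py 461.5 -187 140 2.5
```

```text
time_s: 8.2
eef_pos: [0.5472, 0.2174, 0.2022]
tcp_rot: [[0.326, 0.007, -0.945], [0.945, 0.002, 0.326], [0.005, -1.0, -0.006]]
contact_force: [0.2, -0.2, -0.3]
gripper_width: 0.0452
top
 board 570 (array([575.4, 203.1]), array([149.5, 190.4]), 70.8)
 lid 217 (array([539.7, 214. ]), array([ 38.5, 153. ]), 24.0) 0.06964552399791968
 slope [0.00774007 0.01357903 0.06948326]
 knob 15 (array([535.2, 214.3]), array([ 5.6, 15.9]), 3.1) 0.09534536222403678
scene
 board 1422 (array([545.8, 217.2]), array([150.4, 264.3]), 71.1)
 lid 961 (array([544.3, 218.5]), array([111.4, 115.5]), 71.1) 0.07054188946712636
 slope [-0.00550252  0.00369577  0.07045604]
 knob 42 (array([545.3, 218.6]), array([19.7, 21.8]), 51.8) 0.09494438776169911
8.3 [ 0.299  0.452  1.589 -0.     1.1   -0.94 ] [0.5452 0.2168 0.1976] [ 0.7  0.7 -0.9] 0.0449
[[ 0.326  0.001 -0.945]
 [ 0.945  0.     0.326]
 [ 0.    -1.    -0.001]]
turn [2.0000e-04 1.1954e+00 7.0000e-04] shift mm [-409.1   57.5  -52.4]
```

```bash
python3 -m crank '[[[0,1.195,0,-409,20,-52,50],[0,1.195,0,-409,20,-52,50],[0,1.195,0,-409,20,-52,50],[0,1.195,0,-409,20,-52,50],[0,1.195,0,-409,20,-52,50],[0,1.195,0,-409,40,-52,50],[0,1.195,0,-409,57,-52,50],[0,1.195,0,-409,57,-52,50]]]' 80; python3 go.py 461.7 -185 60 2.5
```

```text
time_s: 9.1
eef_pos: [0.4634, -0.1706, 0.1447]
tcp_rot: [[0.999, -0.002, -0.038], [0.038, 0.001, 0.999], [-0.002, -1.0, 0.001]]
contact_force: [1.0, 0.5, -0.5]
gripper_width: 0.0502
9.1 [-0.447  0.366  1.875  0.     0.902 -0.485] [ 0.4634 -0.1706  0.1447] [ 1.   0.5 -0.5] 0.0502
[[ 0.999 -0.002 -0.038]
 [ 0.038  0.001  0.999]
 [-0.002 -1.     0.001]]
turn [-0.0009 -0.0058 -0.0017] shift mm [ -2.1  84.7 -14.4]
```

```bash
python3 -m crank '[[[0,0,0,-2,40,-14,50],[0,0,0,-2,85,-14,50],[0,0,0,-2,85,-14,50],[0,0,0,-2,85,-14,50]]]' 80; python3 go.py 461.7 -185 12 2.5
python3 - <<'E'
from meas import *
c=camera("scene"); save("c1",cv2.resize(c["img"][160:260,130:270],None,fx=5,fy=5,interpolation=2))
p=blob(c,.46,-.19,.026,.018,.034); print(rect(p))
E
```

```text
time_s: 9.5
eef_pos: [0.4629, -0.1827, 0.0611]
tcp_rot: [[0.999, -0.003, -0.044], [0.044, 0.001, 0.999], [-0.003, -1.0, 0.001]]
contact_force: [0.1, -0.3, 0.9]
gripper_width: 0.0503
9.5 [-0.469  0.514  1.912  0.     0.719 -0.514] [ 0.4629 -0.1827  0.0611] [ 0.1 -0.3  0.9] 0.0503
[[ 0.999 -0.003 -0.044]
 [ 0.044  0.001  0.999]
 [-0.003 -1.     0.001]]
turn [-0.0014  0.0006 -0.0026] shift mm [-1.2 49.1 -2.3]
(array([ 463.7, -190.6]), array([23. , 49.5]), 1.7)
```

View pics/c1.png

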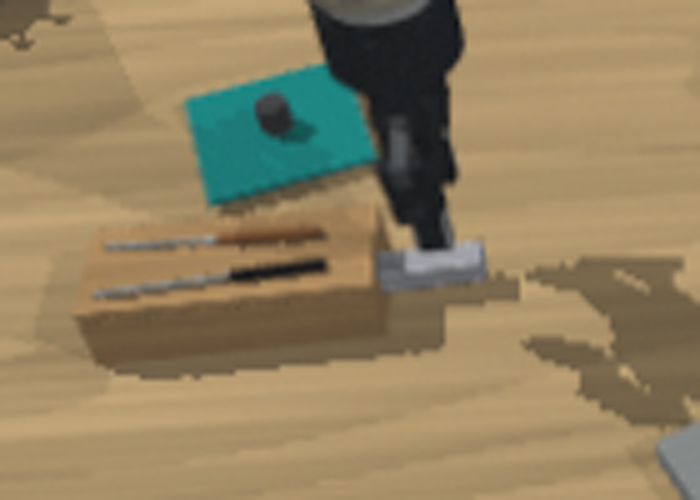

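```bash
python3 -m crank '[[[0,0,0,0,30,-2,50],[0,0,0,0,48,-2,50],[0,0,0,0,48,-2,50],[0,0,0,0,48,-2,10],[0,0,0,0,48,-2,10],[0,0,0,0,48,-2,10],[0,0,0,0,48,-2,10],[0,0,0,0,48,-2,10]]]' 80; python3 go.py 462 -185 15 2.5
```

```text
time_s: 10.35
eef_pos: [0.4645, -0.1854, 0.0149]
tcp_rot: [[0.999, 0.002, -0.044], [0.044, -0.001, 0.999], [0.002, -1.0, -0.001]]
contact_force: [0.3, 2.6, 8.1]
gripper_width: 0.0177
10.35 [-0.473  0.603  1.919  0.     0.617 -0.517] [ 0.4645 -0.1854  0.0149] [0.3 2.6 8.1] 0.0177
[[ 0.999  0.002 -0.044]
 [ 0.044 -0.001  0.999]
 [ 0.002 -1.    -0.001]]
turn [0.001  0.0005 0.0021] shift mm [-2.4 -0.1  0.5]
```

```bash
python3 -m crank '[[[0,0,0,0,-2,0,10],[0,0,0,0,-2,15,10],[0,0,0,0,-2,40,10],[0,0,0,0,-2,65,10],[0,0,0,0,-2,90,10],[0,0,0,0,-2,100,10]]]' 80; python3 -m crank '[[[0,0,0,0,0,25,10],[0,0,0,0,0,55,10],[0,0,0,0,0,85,10],[0,0,0,0,0,110,10],[0,0,0,0,0,110,10],[0,0,0,0,0,110,10]]]' 80
python3 - <<'E'
from meas import *
st()
for n in ["top","scene"]:
    c=camera(n)
    p=blob(c,.46,-.1,.09,.012,.04); p=p[abs(p[:,0]-.46)<.03]; p=p[p[:,1]<.0]; print(len(p),rect(p)); print(np.polyfit(p[:,1],p[:,2],1))
save("d1",cv2.resize(c["img"][160:280,150:330],None,fx=4,fy=4,interpolation=2))
E
```

```text
time_s: 10.95
eef_pos: [0.4586, -0.0831, 0.0156]
tcp_rot: [[0.999, -0.001, -0.046], [0.046, 0.0, 0.999], [-0.001, -1.0, 0.0]]
contact_force: [-0.5, 0.4, -2.1]
gripper_width: 0.0175
time_s: 11.55
eef_pos: [0.4543, 0.0249, 0.0155]
tcp_rot: [[0.999, 0.0, -0.045], [0.045, -0.0, 0.999], [0.0, -1.0, -0.0]]
contact_force: [0.7, -0.5, -2.9]
gripper_width: 0.0175
11.55 [-0.048  0.552  2.032 -0.     0.557 -0.093] [0.4543 0.0249 0.0155] [ 0.7 -0.5 -2.9] 0.0175
[[ 0.999  0.    -0.045]
 [ 0.045 -0.     0.999]
 [ 0.    -1.    -0.   ]]
215 (array([ 460. , -128.9]), array([17.2, 89. ]), 1.0)
[0.00302495 0.02341907]
387 (array([460.8, -91.5]), array([ 27.9, 163.3]), 2.3)
[0.0070004  0.02236214]
```

View pics/d1.png

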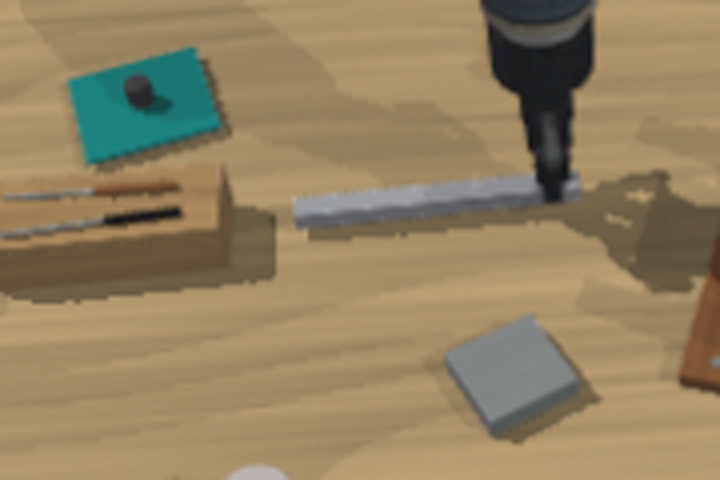

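```bash
python3 -m crank '[[[0,0,0,0,4,0,10],[0,0,0,0,7,0,10],[0,0,0,0,9,0,10],[0,0,0,0,10,0,10],[0,0,0,0,10,0,10]]]' 80
```

```text
time_s: 12.15
eef_pos: [0.4543, 0.0243, 0.0055]
tcp_rot: [[0.999, -0.0, -0.044], [0.044, -0.0, 0.999], [-0.0, -1.0, -0.0]]
contact_force: [-1.4, -2.0, 4.0]
gripper_width: 0.0178
```

```bash
python3 -m crank '[[[0,0,0,0,0,0,50],[0,0,0,0,0,0,50],[0,0,0,0,0,0,50],[0,0,0,0,-30,0,50],[0,0,0,0,-80,0,50],[0,0,0,0,-130,0,50],[0,0,0,0,-130,0,50]]]' 80
python3 - <<'E'
from meas import *
st()
for n in ["top","scene"]:
    c=camera(n)
    d=silhouettes(c,"bar"); print([(round(e["score"],2),np.round(e["pixel"])) for e in d[:2]])
    p=blob(c,.46,-.07,.14,.009,.03); p=p[abs(p[:,0]-.457)<.035]; print(len(p),rect(p),np.polyfit(p[:,1],p[:,2],1),np.median(p[:,2]), np.percentile(p[:,1],[0,100]))
E
```

```text
time_s: 12.85
eef_pos: [0.4573, 0.0246, 0.1409]
tcp_rot: [[0.999, 0.01, -0.044], [0.044, -0.0, 0.999], [0.01, -1.0, -0.001]]
contact_force: [1.3, 0.5, -1.1]
gripper_width: 0.0501
12.85 [-0.048  0.309  1.974  0.     0.848 -0.092] [0.4573 0.0246 0.1409] [ 1.3  0.5 -1.1] 0.0501
[[ 0.999  0.01  -0.044]
 [ 0.044 -0.     0.999]
 [ 0.01  -1.    -0.001]]
[(0.42, array([234., 390.]))]
159 (array([ 460.5, -142.7]), array([17.3, 63.9]), 1.1) [-0.00010261  0.01503767] 0.014847508341791382 [-0.17466992 -0.11077755]
[(0.63, array([214., 256.]))]
420 (array([459.4, -62.4]), array([ 26.3, 217.6]), 1.9) [0.00098804 0.01471063] 0.014851956914101239 [-0.17123645  0.04598465]
```

```bash
python3 go.py 458.2 -64 5.5 2.4
```

```text
13.05 [-0.048  0.319  1.981 -0.     0.843 -0.092] [0.4536 0.0247 0.1344] [-0.2  0.4  0.4] 0.0501
[[ 0.999 -0.002 -0.044]
 [ 0.044  0.     0.999]
 [-0.002 -1.     0.   ]]
turn [-0.0002  0.0021 -0.0018] shift mm [  0.9 128.9 -88.8]
```

```bash
python3 -m crank '[[[0,0,0,1,0,-45,50],[0,0,0,1,30,-89,50],[0,0,0,1,70,-89,50],[0,0,0,1,105,-89,50],[0,0,0,1,125,-89,50],[0,0,0,1,129,-89,50],[0,0,0,1,129,-89,50]]]' 80;  python3 -m crank '[[[0,0,0,0,0,0,10],[0,0,0,0,0,0,10],[0,0,0,0,0,0,10],[0,0,0,0,0,0,10],[0,0,0,0,0,0,10]]]' 80; python3 go.py 458.2 -64 190 2.4
```

```text
time_s: 13.75
eef_pos: [0.4584, -0.064, 0.0055]
tcp_rot: [[0.999, -0.003, -0.044], [0.044, 0.001, 0.999], [-0.003, -1.0, 0.001]]
contact_force: [-0.6, -0.0, 1.1]
gripper_width: 0.0498
time_s: 14.25
eef_pos: [0.4597, -0.0643, 0.0076]
tcp_rot: [[0.999, 0.002, -0.044], [0.044, -0.0, 0.999], [0.002, -1.0, -0.0]]
contact_force: [-2.1, 0.3, 8.3]
gripper_width: 0.0176
14.25 [-0.239  0.579  2.011  0.     0.55  -0.283] [ 0.4597 -0.0643  0.0076] [-2.1  0.3  8.3] 0.0176
[[ 0.999  0.002 -0.044]
 [ 0.044 -0.     0.999]
 [ 0.002 -1.    -0.   ]]
turn [0.0004 0.0021 0.0015] shift mm [  -1.2 -182.4    0.3]
```

```bash
python3 -m crank '[[[0,0,0,0,-40,0,10],[0,0,0,0,-90,0,10],[0,0,0,0,-140,0,10],[0,0,0,0,-182,0,10],[0,0,0,0,-182,0,10],[0,0,0,0,-182,0,10]]]' 80;  python3 go.py 545 216.5 190 71.1
```

```text
time_s: 14.85
eef_pos: [0.4592, -0.0642, 0.189]
tcp_rot: [[0.999, 0.002, -0.044], [0.044, -0.0, 0.999], [0.002, -1.0, -0.001]]
contact_force: [0.3, 0.9, -2.3]
gripper_width: 0.0176
14.85 [-0.239  0.248  1.912 -0.     0.979 -0.283] [ 0.4592 -0.0642  0.189 ] [ 0.3  0.9 -2.3] 0.0176
[[ 0.999  0.002 -0.044]
 [ 0.044 -0.     0.999]
 [ 0.002 -1.    -0.001]]
turn [ 0.0017 -1.1968  0.0014] shift mm [ 98.1  -0.9 276.6]
```

```bash
python3 -m crank '[[[0,-0.15,0,12,-1,34,10],[0,-0.3,0,24,-1,68,10],[0,-0.45,0,36,-1,102,10],[0,-0.6,0,49,-1,138,10],[0,-0.75,0,61,-1,173,10],[0,-0.9,0,74,-1,208,10],[0,-1.05,0,86,-1,242,10],[0,-1.197,0,98,-1,277,10]]]' 80; python3 -m crank '[[[0,0,0,0,0,0,10],[0,0,0,0,0,0,10]]]'; python3 go.py 545 216.5 190 71.1;python3 go.py 545 216.5 190 71.1 >/dev/null
cat > bar.py <<'E'
from meas import *
import sys
zb=read_state()["eef_pos"][2]+.0085  # expected bar top
a=np.radians(161.1); u=np.array([np.cos(a),np.sin(a)]); v=np.array([-u[1],u[0]]); H=np.array([.545,.2165])
for n in ["top","scene"]:
    c=camera(n); print(n)
    p=blob(c,.545,.2165,.17,.010,.022); print(" board",len(p),rect(p))
    p=blob(c,.545,.2165,.15,zb-.010,zb+.006); q=np.c_[(p[:,:2]-H)@u,(p[:,:2]-H)@v,p[:,2]]; q=q[abs(q[:,1])<.03]
    r=q[abs(q[:,0])>.03]; print(" bar",len(r),rect(r),"ends",np.percentile(q[:,0],[0,100]).round(4),"z fit",np.polyfit(r[:,0],r[:,2],1).round(4))
    for s in (1,-1):
        e=r[s*r[:,0]>.03]; print("   side",s,len(e),"y",np.percentile(e[:,1],[2,98]).round(4) if len(e) else "")
save(sys.argv[1],cv2.resize(c["img"][120:310,250:450],None,fx=3,fy=3,interpolation=2))
E
python3 bar.py e1
```

```text
time_s: 15.65
eef_pos: [0.5442, 0.218, 0.187]
tcp_rot: [[0.318, -0.003, -0.948], [0.948, -0.001, 0.318], [-0.002, -1.0, 0.003]]
contact_force: [0.6, -0.6, -1.4]
gripper_width: 0.0176
time_s: 15.85
eef_pos: [0.5439, 0.217, 0.1872]
tcp_rot: [[0.324, -0.003, -0.946], [0.946, -0.001, 0.324], [-0.002, -1.0, 0.003]]
contact_force: [0.6, -0.7, -1.9]
gripper_width: 0.0172
15.85 [ 0.3    0.464  1.598 -0.     1.083 -0.941] [0.5439 0.217  0.1872] [ 0.6 -0.7 -1.9] 0.0172
[[ 0.324 -0.003 -0.946]
 [ 0.946 -0.001  0.324]
 [-0.002 -1.     0.003]]
turn [-0.0029  0.0004 -0.0023] shift mm [-0.1 -2.8 -1.2]
top
 board 558 (array([576.7, 202.8]), array([149.5, 187.5]), 70.9)
 bar 31 (array([-34.3,   2.2]), array([ 11.6, 148. ]), 85.6) ends [-0.1084  0.0393] z fit [0.0036 0.1936]
   side 1 12 y [-0.0088  0.0024]
   side -1 19 y [0.002  0.0116]
scene
 board 1418 (array([544.1, 218.1]), array([150.4, 264. ]), 70.8)
 bar 249 (array([-21. ,  -1.3]), array([ 19.9, 181.5]), 89.8) ends [-0.1118  0.0697] z fit [0.0045 0.1949]
   side 1 51 y [-0.0067  0.0084]
   side -1 198 y [-0.0109  0.0085]
```

View pics/e1.png

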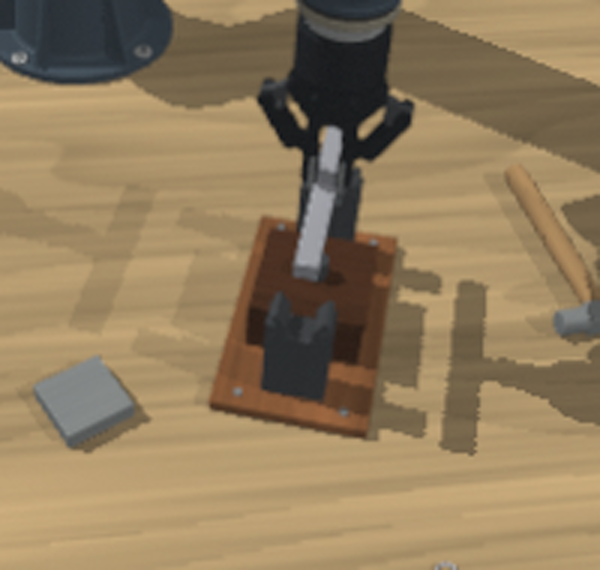

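```bash
python3 -m crank '[[[0,0,0,0,30,-1,10],[0,0,0,0,50,-1,10],[0,0,0,0,58,-1,10],[0,0,0,0,62,-1,10],[0,0,0,0,66,-1,10],[0,0,0,0,66,-1,10],[0,0,0,0,66,-1,10]]]'; python3 bar.py e2
```

```text
time_s: 16.65
eef_pos: [0.5462, 0.2165, 0.1241]
tcp_rot: [[0.324, 0.001, -0.946], [0.946, 0.0, 0.324], [0.001, -1.0, -0.001]]
contact_force: [0.1, 0.6, -1.8]
gripper_width: 0.0177
top
 board 564 (array([581.9, 199.8]), array([149.5, 176.6]), 71.9)
 bar 20 (array([-101.1,   17.4]), array([36.4, 15. ]), 45.0) ends [-0.1107 -0.0829] z fit [-0.2371  0.1047]
   side 1 0 y 
   side -1 20 y [-0.      0.0256]
scene
 board 1415 (array([543.6, 218.2]), array([150., 264.]), 71.1)
 bar 242 (array([-16.4,  -7.7]), array([ 47.1, 193.1]), 84.1) ends [-0.1132  0.079 ] z fit [0.0067 0.1315]
   side 1 43 y [-0.0109  0.0069]
   side -1 199 y [-0.0119  0.021 ]
```

View pics/e2.png

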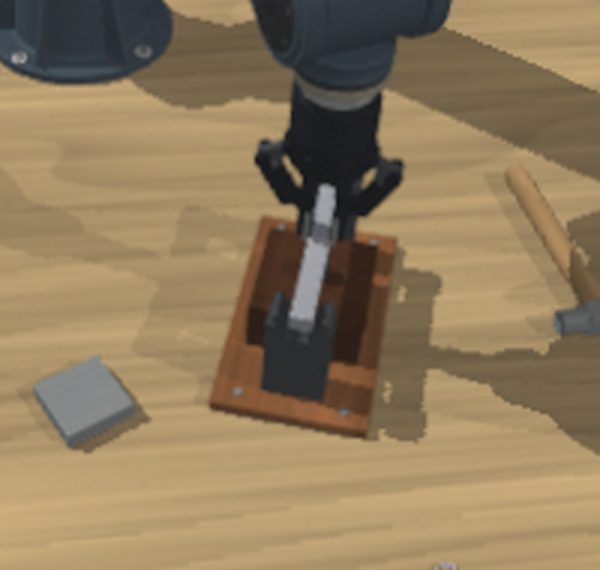

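```bash
python3 -m crank '[[[0,0,0,0,5,0,10],[0,0,0,0,9,0,10],[0,0,0,0,12,0,10],[0,0,0,0,14,0,10],[0,0,0,0,15,0,10],[0,0,0,0,15,0,10]]]'
```

```text
time_s: 17.35
eef_pos: [0.5458, 0.2165, 0.1082]
tcp_rot: [[0.324, -0.0, -0.946], [0.946, -0.0, 0.324], [-0.0, -1.0, 0.0]]
contact_force: [0.2, 0.4, -2.4]
gripper_width: 0.0175
```

```bash
python3 -m crank '[[[0,0,0,0,2,0,10],[0,0,0,0,3,0,10],[0,0,0,0,4,0,10],[0,0,0,0,4,0,10],[0,0,0,0,4,0,10]]]'
```

```text
time_s: 17.85
eef_pos: [0.5459, 0.2165, 0.1044]
tcp_rot: [[0.324, -0.0, -0.946], [0.946, -0.0, 0.324], [-0.0, -1.0, 0.0]]
contact_force: [-0.2, 0.5, -2.8]
gripper_width: 0.0171
```

```bash
python3 -m crank '[[[0,0,0,0,1,0,10],[0,0,0,0,1.5,0,10],[0,0,0,0,2,0,10],[0,0,0,0,2,0,10]]]'
```

```text
time_s: 18.25
eef_pos: [0.5461, 0.2165, 0.1036]
tcp_rot: [[0.324, 0.001, -0.946], [0.946, 0.0, 0.324], [0.0, -1.0, -0.0]]
contact_force: [-4.7, -2.7, 11.3]
gripper_width: 0.0174
```

```bash
python3 -m crank '[[[0,0,0,0,-1,0,10],[0,0,0,0,-1,0,45],[0,0,0,0,-1,0,45],[0,0,0,0,-1,0,45],[0,0,0,0,-40,0,45],[0,0,0,0,-90,0,45],[0,0,0,0,-120,0,45]]]'; python3 -m crank '[[[0,0,0,0,-40,45,45],[0,0,0,0,-40,90,45],[0,0,0,0,-40,140,45],[0,0,0,0,-40,190,45],[0,0,0,0,-40,190,45],[0,0,0,0,-40,190,45]]]'; python3 go.py 545 217 200 71
```

```text
time_s: 18.95
eef_pos: [0.5466, 0.2167, 0.2258]
tcp_rot: [[0.324, 0.003, -0.946], [0.946, 0.001, 0.324], [0.002, -1.0, -0.003]]
contact_force: [0.8, -1.2, 0.5]
gripper_width: 0.0451
time_s: 19.55
eef_pos: [0.3657, 0.2784, 0.2628]
tcp_rot: [[0.322, 0.001, -0.947], [0.947, 0.0, 0.322], [0.001, -1.0, -0.001]]
contact_force: [1.4, -0.1, -0.3]
gripper_width: 0.0451
19.55 [ 0.549  0.149  1.835 -0.     1.157 -0.693] [0.3657 0.2784 0.2628] [ 1.4 -0.1 -0.3] 0.0451
[[ 0.322  0.001 -0.947]
 [ 0.947  0.     0.322]
 [ 0.001 -1.    -0.001]]
turn [0.0008 0.0036 0.0007] shift mm [  -0.4   63.  -189.5]
```

Run:
```python
from meas import *
a=np.radians(161.1); u=np.array([np.cos(a),np.sin(a)]); v=np.array([-u[1],u[0]]); H=np.array([.545,.217])
ims=[]
for n in ["top","scene"]:
    c=camera(n); print(n)
    p=blob(c,.545,.217,.17,.010,.022); print(" board",len(p),rect(p))
    p=blob(c,.545,.217,.15,.05,.13); q=np.c_[(p[:,:2]-H)@u,(p[:,:2]-H)@v,p[:,2]]
    b=q[(abs(q[:,1])<.03)&(abs(q[:,0])<.07)&(q[:,2]>.103)]; print(" bar mid",len(b),rect(b),np.median(b[:,2]),np.polyfit(b[:,0],b[:,2],1).round(4))
    b=q[(abs(q[:,1])<.012)&(q[:,2]>.103)]; print(" bar ends",b[:,0].min(),b[:,0].max())
    l=q[(abs(q[:,0])<.07)&(q[:,2]<.08)&(q[:,2]>.064)]; print(" lid",len(l),rect(l),np.median(l[:,2]),np.percentile(l[:,:2],[0,100],axis=0).round(4))
    ims.append(cv2.resize(c["img"][130:270,190:330] if n=="top" else c["img"][150:290,290:430],(400,400),interpolation=2))
save("f",np.hstack(ims))
```

```text
top
 board 2022 (array([542.7, 214.8]), array([150.1, 259.7]), 71.0)
 bar mid 410 (array([0. , 1.8]), array([ 20.6, 139.6]), 89.9) 0.11031273479479098 [0.0006 0.1104]
 bar ends -0.11078372045622097 0.10870177895035724
 lid 1257 (array([1.9, 2.2]), array([109.7, 111.8]), 0.4) 0.06963833393367547 [[-0.0532 -0.054 ]
 [ 0.0569  0.0579]]
scene
 board 1411 (array([545.1, 217.6]), array([150.2, 262.7]), 71.1)
 bar mid 256 (array([ 0. , -1.7]), array([ 19.9, 139.8]), 89.8) 0.11148901176326675 [-0.0021  0.1114]
 bar ends -0.11257636216267664 0.11064973042798107
 lid 789 (array([ 1.1, -1.2]), array([115. , 111.4]), 0.3) 0.07042495567990181 [[-0.0567 -0.0569]
 [ 0.0587  0.0545]]
```

View pics/f.png

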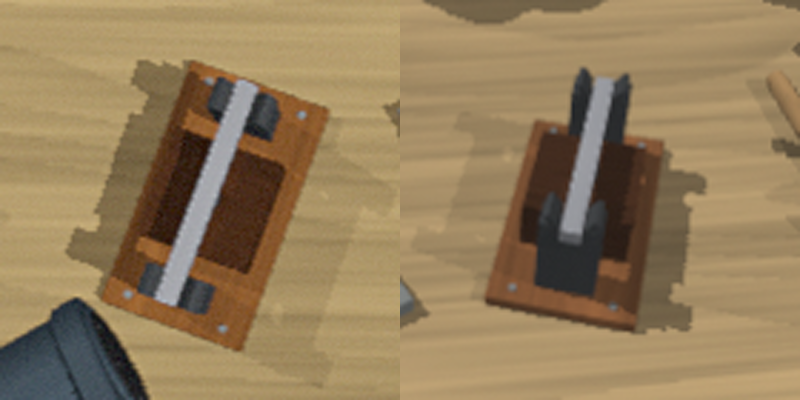

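The bar lies level in both forks, with its top at about 111–112 mm after correcting for the bench bias, and the lid is home beneath it.

```bash
python3 -c "
from plant import finish_job; print(finish_job())"
```

```text
the job is handed in; nothing more can be done
None
```

The job is done and handed in at about 20 s of the 72 s allowed; `finish_job` gave no verdict.

- **What I did:** I set the brown wooden lid home on the box and let go; the teal look-alike was not touched. I drew the bar out of the rack by its end, laid it flat on the bench and released it. I then took it by its middle, lowered it into both forks until it pressed on the notch floors (about 11 N), and let go.
- **Lid:** In the last pictures it was level, with its plate top at about 71 mm, which is home. Its centre was about 1–2 mm from the box centre.
- **Bar:** Its top was at about 111–112 mm, where 112 mm means seated. It was level and within about 0.3° of the fork direction. Its middle was about 1 mm from midway along the forks and roughly 1–2 mm off across them.
- **Disagreement:** The two cameras differ by 2–3 mm in absolute position. I judged the fits within one camera, relative to the holder board.
- **Bystanders:** No move went near the block, jar or hammer. I did not measure them again at the end.
- **Robot:** The arm stood clear of everything when I handed in.

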